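Reload a row of crucibles onto the firing rack in reverse order

ROBOT

A 6-joint arm with a two-finger parallel gripper is mounted at the origin on a cart in front of the work surface, level with it; the furniture and walls round the work are solid. World frame = base frame: x ahead of the robot, y to its left, z up, the work surface at z = 0. Lengths are in m, angles in degrees, forces in N, time in s.
With the tool pointing down it reaches from about 0.4 to 0.825 m from the base axis. Payload 7 kg.
Tool frame: the origin (TCP) lies on the centre line of the jaws, within the pads' length; the fingertips stand 8 mm ahead of it and the grasp point (between the pads) lies 11 mm behind it; z points along the fingers, y is the line along which they close (so a half turn about z gives the same grasp; the last joint's range is limited). The gripper opens to 88 mm and grips with 3 to 60 N. Pads are 19 mm wide; open, the fingers measure 130 mm over their backs; the gripper's body (78 mm by 193 mm) begins 47 mm behind the grasp point.
Start: joints at [88.757, 20.546, 0.682, 0, -70.136, -16.507], TCP at [0.206, 0.643, 0.235] pointing down, gripper open.
Joint ranges: [-176.03, 176.03], [-82.01, 121.73], [-58.28, 71.71], [-173.87, 95.51], [-174.79, -0.11], [-173.66, 173.66]. Speed limits (degrees/s): [136.94, 136.94, 172.46, 180, 180, 180].

INTERFACE

Orientations are given as [roll, pitch, yaw] about the fixed x, y, z axes, in that order (R = Rz(yaw) Ry(pitch) Rx(roll)).
In Python, from plant import telemetry, viewer, close_job, models gives the robot as it stands.
- The arm moves only by the shell command python3 -m handwheel 'ROWS' [FORCE]. ROWS is JSON, a list of rows, each an object with "grip": the closure, from -1 (fully open) to 1 (shut); "travel": the shift along the tool's x, y, z as a fraction of full scale, a list of three; "spin": the turn about the tool's z as a fraction of full scale. A call has 1 to 8 rows; each row shifts and turns the commanded pose from where the row before left it, along the tool's axes as they then stand; what a row does not reach is not made up. Full scale, the value 1, is 0.025 m for a shift and 5 degrees for a turn. A row lasts 1/8 s, in which the tool goes at most 62.5 mm and 10.7 degrees, less where a joint would pass 70% of its speed; a pose out of reach is approached as far as the arm can. A call with a number of a shift or a turn outside -1 to 1 is refused whole. A call with a gripper value outside its range is refused whole. The fingers move at their own pace and stop on an object; FORCE is the grip in N (left out, the last holds). Time passes only in rows, so rows that do not move let the fingers close. It gives the time, the measured TCP pose, the force, the opening and the grip force at its end, in the units of the state.
- telemetry.get_state(): the state, without advancing time (a new reading comes with each control period).
- viewer.capture(name): name is "scene" or "side" or "wrist"; returns the picture (480x640x3 uint8, red, green, blue); there is no depth.
- viewer.calibration(name): a dict with "fx", "fy", "cx", "cy" (pixels), "k1" (the pictures are not rectified: a ray, as slopes to the right and down, at radius r is drawn at 1 + k1 r^2 times it, then the intrinsics apply), "T" (4x4, takes a point from camera to world coordinates); the wrist camera has in their place "T_tool_cam" (4x4, takes a point from camera to tool coordinates, whose origin is the TCP and whose axes are the flange's). Camera axes: x right, y down, z forward; pixel columns grow to the right and rows downward; lengths in m; the calibration is good to about 2 mm. A picture is of the moment at which its call begins: read the wrist's pose just before it. calibration takes no time and is no camera call.
- close_job(): hands the job in; it is judged then, once.
Trained networks look in the newest picture that a camera, given by its name, has taken for a name from the list of things; names that differ only in an ending like _2 or _b are one class to them, and where a whole thing is asked for, a point or a joint stands for the part that bears it (a point fixed in the world has none). Each returns a list of dicts, best first, with "p" (0 to 1); they miss things now and then, are a little off and sometimes report something else, mostly with a low value. They report only what shows in the picture. A call takes as long as a camera call. They do not tell look-alikes from the thing itself.
- models.find_in(camera, thing): "position" ([column, row] in pixels, amid what is visible of it).
The state is a dict: "time_s": time; "joints": joint angles; "qd": joint speeds; "joint_torque": joint torques, N m; "tcp_pos": TCP position; "eef_rot": TCP orientation; "contact_force": force on the tool from outside, world axes, zero at the start; "moment": the same for the moment, N m; "gripper_width": finger opening in m; "gripper_force": force on a finger pad.
Only numpy, scipy, OpenCV 4.12 (cv2) and the standard library are available. Lean on these libraries where they do the work, as an engineer would, in place of code of your own. Each camera call takes 0.05 s, during which the arm holds its last target. There are 200 camera calls.

TASK

Move the four crucibles from the wooden rack to the white pads of the dark steel rack in reverse order, so that the one that stands leftmost now ends up rightmost, and so on along the row, one in the middle of each pad. Set each down with its coloured handle pointing straight out over the front edge of the rack, on the robot's side and square to the row; keep them upright all the way and let go of them all.

Things in the scene. Friction and masses are not known exactly. Their poses are not given: they have to be found in the camera images.
- cooling_rack: Start rack: pale wooden plate, 66 (x) x 306 (y) x 8 mm high, fixed, with four coloured tiles in a row. Origin: centre of its underside, on the bench. y runs along the row to the left end as seen from the robot, x away from the robot. Seats at x = 0, y = +0.117, +0.039, -0.039, -0.117 m, one tile on each. Either rack may be the nearer one; both rows run roughly left to right.
- firing_rack: Rack to fill: dark steel plate, 66 (x) x 306 (y) x 8 mm high, fixed, with four white round pads, 58 mm across, 2 mm high, empty at the start. Origin: centre of its underside, on the bench. y along the row to the left end as seen from the robot, x away from the robot (front = -x). Pad centres at x = 0, y = +0.117, +0.039, -0.039, -0.117 m; pad tops 10 mm above the origin.
- red_center (a point): Crucible with red handle: white open cup, 38 mm outside diameter, 46 mm high, about 60 g, first upright on the red tile, 40 mm from its neighbours. Point on its axis, 23 mm above its base; z up. A level handle with red sleeve, 11 mm thick, points along this frame's -x, to 49 mm from the axis, 9 mm above the point. Grip across the outside, from above, clear of the handle.
- yellow_center (a point): Crucible with yellow handle: white open cup, 38 mm outside diameter, 46 mm high, about 60 g, first upright on the yellow tile, 40 mm from its neighbours. Point on its axis, 23 mm above its base; z up. A level handle with yellow sleeve, 11 mm thick, points along this frame's -x, to 49 mm from the axis, 9 mm above the point. Grip across the outside, from above, clear of the handle.
- blue_center (a point): Crucible with blue handle: white open cup, 38 mm outside diameter, 46 mm high, about 60 g, first upright on the blue tile, 40 mm from its neighbours. Point on its axis, 23 mm above its base; z up. A level handle with blue sleeve, 11 mm thick, points along this frame's -x, to 49 mm from the axis, 9 mm above the point. Grip across the outside, from above, clear of the handle.
- green_center (a point): Crucible with green handle: white open cup, 38 mm outside diameter, 46 mm high, about 60 g, first upright on the green tile, 40 mm from its neighbours. Point on its axis, 23 mm above its base; z up. A level handle with green sleeve, 11 mm thick, points along this frame's -x, to 49 mm from the axis, 9 mm above the point. Grip across the outside, from above, clear of the handle.
- red_tile: Flat round red tile, 58 mm across, 2 mm thick, fixed on one seat of the wooden rack; it goes on showing where the crucible with the red handle stood. Origin: centre of its underside; its top is 10 mm above the bench.
- yellow_tile: Flat round yellow tile, 58 mm across, 2 mm thick, fixed on one seat of the wooden rack; it goes on showing where the crucible with the yellow handle stood. Origin: centre of its underside; its top is 10 mm above the bench.
- blue_tile: Flat round blue tile, 58 mm across, 2 mm thick, fixed on one seat of the wooden rack; it goes on showing where the crucible with the blue handle stood. Origin: centre of its underside; its top is 10 mm above the bench.
- green_tile: Flat round green tile, 58 mm across, 2 mm thick, fixed on one seat of the wooden rack; it goes on showing where the crucible with the green handle stood. Origin: centre of its underside; its top is 10 mm above the bench.
Not all that is in view belongs to the job. What is shaped like the part that bears blue_center but pink is not meant.

How it is judged (in metres and radians):
At the end, for the whole second after the job is handed in: Each crucible stands at rest, upright within 0.1 rad, on the steel rack, within 12 mm in x and y of the centre of the pad that mirrors its first seat (which its coloured tile still marks), its handle pointing to the robot's side within 0.3 rad of square to the row (((y of red_tile in the frame of cooling_rack between 0.097 and 0.137 m and y of red_center in the frame of firing_rack between -0.129 and -0.105 m and y of firing_rack in the frame of red_center above 0 m) or (y of red_tile in the frame of cooling_rack between 0.019 and 0.059 m and y of red_center in the frame of firing_rack between -0.051 and -0.027 m and y of firing_rack in the frame of red_center above 0 m) or (y of red_tile in the frame of cooling_rack between -0.059 and -0.019 m and y of red_center in the frame of firing_rack between 0.027 and 0.051 m and y of firing_rack in the frame of red_center below 0 m) or (y of red_tile in the frame of cooling_rack between -0.137 and -0.097 m and y of red_center in the frame of firing_rack between 0.105 and 0.129 m and y of firing_rack in the frame of red_center below 0 m)) and x of red_center in the frame of firing_rack between -0.012 and 0.012 m and z of red_center in the frame of firing_rack between 0.028 and 0.038 m and angle between the x axis of each of red_center, yellow_center, blue_center, green_center and the x axis of firing_rack, either way round below 0.3 rad and angle between each of red_center, yellow_center, blue_center, green_center's own z axis and vertical below 0.1 rad and linear speed of each of red_crucible, yellow_crucible, blue_crucible, green_crucible below 0.02 m/s and ((y of yellow_tile in the frame of cooling_rack between 0.097 and 0.137 m and y of yellow_center in the frame of firing_rack between -0.129 and -0.105 m and y of firing_rack in the frame of yellow_center above 0 m) or (y of yellow_tile in the frame of cooling_rack between 0.019 and 0.059 m and y of yellow_center in the frame of firing_rack between -0.051 and -0.027 m and y of firing_rack in the frame of yellow_center above 0 m) or (y of yellow_tile in the frame of cooling_rack between -0.059 and -0.019 m and y of yellow_center in the frame of firing_rack between 0.027 and 0.051 m and y of firing_rack in the frame of yellow_center below 0 m) or (y of yellow_tile in the frame of cooling_rack between -0.137 and -0.097 m and y of yellow_center in the frame of firing_rack between 0.105 and 0.129 m and y of firing_rack in the frame of yellow_center below 0 m)) and x of yellow_center in the frame of firing_rack between -0.012 and 0.012 m and z of yellow_center in the frame of firing_rack between 0.028 and 0.038 m and ((y of blue_tile in the frame of cooling_rack between 0.097 and 0.137 m and y of blue_center in the frame of firing_rack between -0.129 and -0.105 m and y of firing_rack in the frame of blue_center above 0 m) or (y of blue_tile in the frame of cooling_rack between 0.019 and 0.059 m and y of blue_center in the frame of firing_rack between -0.051 and -0.027 m and y of firing_rack in the frame of blue_center above 0 m) or (y of blue_tile in the frame of cooling_rack between -0.059 and -0.019 m and y of blue_center in the frame of firing_rack between 0.027 and 0.051 m and y of firing_rack in the frame of blue_center below 0 m) or (y of blue_tile in the frame of cooling_rack between -0.137 and -0.097 m and y of blue_center in the frame of firing_rack between 0.105 and 0.129 m and y of firing_rack in the frame of blue_center below 0 m)) and x of blue_center in the frame of firing_rack between -0.012 and 0.012 m and z of blue_center in the frame of firing_rack between 0.028 and 0.038 m and ((y of green_tile in the frame of cooling_rack between 0.097 and 0.137 m and y of green_center in the frame of firing_rack between -0.129 and -0.105 m and y of firing_rack in the frame of green_center above 0 m) or (y of green_tile in the frame of cooling_rack between 0.019 and 0.059 m and y of green_center in the frame of firing_rack between -0.051 and -0.027 m and y of firing_rack in the frame of green_center above 0 m) or (y of green_tile in the frame of cooling_rack between -0.059 and -0.019 m and y of green_center in the frame of firing_rack between 0.027 and 0.051 m and y of firing_rack in the frame of green_center below 0 m) or (y of green_tile in the frame of cooling_rack between -0.137 and -0.097 m and y of green_center in the frame of firing_rack between 0.105 and 0.129 m and y of firing_rack in the frame of green_center below 0 m)) and x of green_center in the frame of firing_rack between -0.012 and 0.012 m and z of green_center in the frame of firing_rack between 0.028 and 0.038 m); the robot touches nothing.
It fails at once if the crucible with the red handle is tipped over (more than 0.6 rad) (angle between red_center's own z axis and vertical above 0.6 rad).
It fails at once if the crucible with the yellow handle is tipped over (more than 0.6 rad) (angle between yellow_center's own z axis and vertical above 0.6 rad).
It fails at once if the crucible with the blue handle is tipped over (more than 0.6 rad) (angle between blue_center's own z axis and vertical above 0.6 rad).
It fails at once if the crucible with the green handle is tipped over (more than 0.6 rad) (angle between green_center's own z axis and vertical above 0.6 rad).
It also fails if it takes over 80 s, if anything falls off the work surface, if the arm or the gripper's body presses on something with over 40 N, if the wrist force passes 120 N, or if a joint passes its speed limit or range.

## Working session

There is one attempt and no reset: what is moved stays moved. The work goes in short steps, Python scripts to look and compute and a shell command to move; the robot and the scene stay as the last step left them, time stands still between calls to the robot, and variables do not carry over. Pictures are saved under pics/ and viewed, at most 14 in all, crops included, and the job is handed in when it is done.

```bash
ls; mkdir -p pics
cat > h.py <<'E'
import numpy as np, cv2
from scipy.spatial.transform import Rotation as R
from plant import telemetry, viewer, models
def pose():
    s=telemetry.get_state(); T=np.eye(4); T[:3,:3]=R.from_euler('xyz',s['eef_rot'],degrees=True).as_matrix(); T[:3,3]=s['tcp_pos']; return T
def shot(cam,name=None):
    T=pose(); im=viewer.capture(cam); c=dict(viewer.calibration(cam))
    c['W']=np.array(c['T']) if 'T' in c else T@np.array(c['T_tool_cam'])
    if name: cv2.imwrite(f'pics/{name}.png',im[:,:,::-1])
    return im,c
def ray(c,px):
    K=np.array([[c['fx'],0,c['cx']],[0,c['fy'],c['cy']],[0,0,1.]])
    p=cv2.undistortPoints(np.array([[px]],float),K,np.array([c['k1'],0,0,0,0.]))[0,0]
    return c['W'][:3,:3]@np.array([p[0],p[1],1]),c['W'][:3,3]
def at(c,px,z):
    d,o=ray(c,px); return o+d*(z-o[2])/d[2]
def proj(c,P):
    q=np.linalg.inv(c['W'])@np.append(P,1); u=q[:2]/q[2]; u=u*(1+c['k1']*(u@u)); return np.array([c['fx']*u[0]+c['cx'],c['fy']*u[1]+c['cy']])
E
python3 - <<'E'
from h import *
s=telemetry.get_state(); print(s)
for cam in ['scene','side','wrist']:
    im,c=shot(cam,cam+'0'); print(cam,np.round(c['W'],3).tolist(), c['k1'])
    if cam=='wrist': continue
    for n in ['red','yellow','blue','green']:
        for k,z in (('_tile',.01),('_center',.033)):
            print(n+k,[(np.round(d['position']),round(d['p'],2),np.round(at(c,d['position'],z),3)) for d in models.find_in(cam,n+k)[:3]])
    for k in ('cooling_rack','firing_rack'): print(k,[(np.round(d['position']),round(d['p'],2),np.round(at(c,d['position'],.008),3)) for d in models.find_in(cam,k)[:3]])
E
```

```text
pics
{'time_s': 0.0, 'joints': array([ 8.87574859e+01,  2.05917295e+01,  6.30645084e-01, -2.06655160e-02,
       -7.01355087e+01, -1.65060553e+01]), 'qd': array([ 0.00420489, -0.0197291 , -0.07915727, -0.13105113, -0.03424413,
       -0.10220071]), 'joint_torque': array([-1.27164363e-03, -5.82710016e+01,  2.93047893e+01,  6.99743852e+00,
        6.81135280e-03, -1.60322097e-04]), 'tcp_pos': array([0.20565235, 0.64237992, 0.23359388]), 'eef_rot': array([ 1.79901868e+02, -8.82048096e-03, -1.77556003e+01]), 'contact_force': array([ 0.09685147, -1.14583175, -0.77373522]), 'moment': array([-0.0268251 , -0.01232892, -0.01234071]), 'gripper_force': 0.0, 'gripper_width': 0.08759211726064813}
scene [[0.75, -0.436, 0.497, 0.126], [-0.661, -0.486, 0.571, -0.474], [-0.007, -0.757, -0.653, 0.623], [0.0, 0.0, 0.0, 1.0]] 0.0012208212479314967
red_tile [(array([430., 315.]), 0.61, array([ 0.603, -0.178,  0.01 ])), (array([355., 260.]), 0.34, array([ 0.605, -0.023,  0.01 ]))]
red_center [(array([422., 294.]), 0.75, array([ 0.608, -0.155,  0.033]))]
yellow_tile [(array([351., 257.]), 0.51, array([ 0.6
[... 1092 characters left out ...]
.082, 0.01 ]))]
blue_center [(array([242., 348.]), 0.83, array([0.594, 0.196, 0.033])), (array([355., 282.]), 0.6, array([0.475, 0.036, 0.033])), (array([255., 285.]), 0.58, array([0.613, 0.078, 0.033]))]
green_tile [(array([297., 239.]), 0.62, array([ 0.587, -0.069,  0.01 ]))]
green_center [(array([277., 274.]), 0.74, array([0.589, 0.047, 0.033])), (array([286., 223.]), 0.68, array([ 0.608, -0.077,  0.033]))]
cooling_rack [(array([283., 282.]), 0.74, array([0.583, 0.035, 0.008]))]
firing_rack [(array([354., 282.]), 0.85, array([0.479, 0.01 , 0.008]))]
wrist [[-0.304, -0.906, -0.294, 0.285], [-0.953, 0.289, 0.094, 0.616], [0.0, 0.308, -0.951, 0.385], [0.0, 0.0, 0.0, 1.0]] 0.02132007464364418
```

View pics/scene0.png

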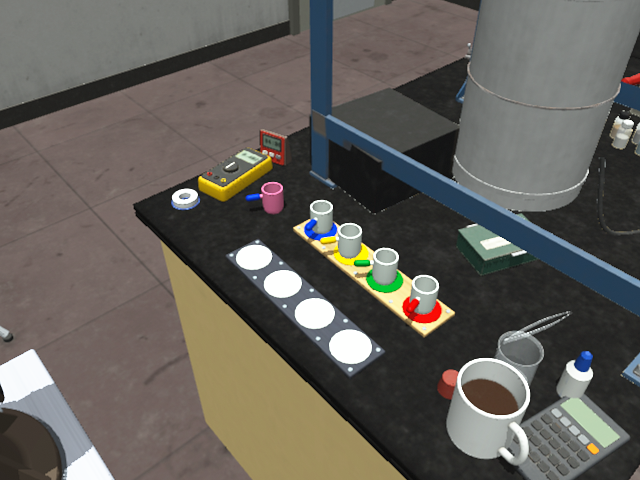

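View pics/side0.png

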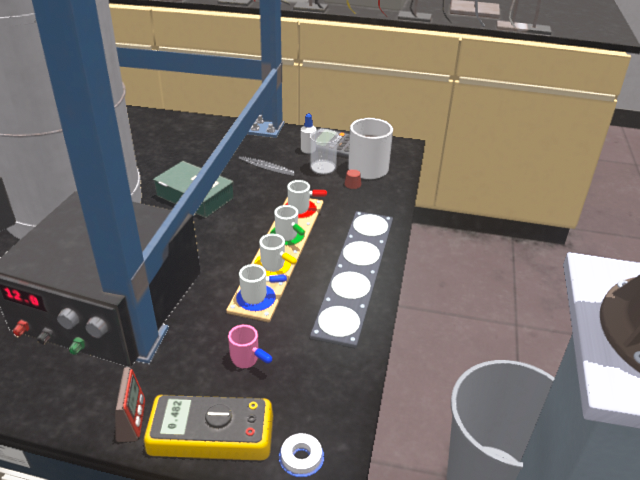

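The scene shows the wooden rack with blue (321,216), yellow (350,240), green (385,265) and red (424,292), running left to right. The pink look-alike with a blue handle is at (272,197), so the "blue" report at (270,198) is rejected. The white pads are at (253,257), (283,284), (315,313) and (350,347). A blue beam runs overhead behind the racks.

Run:
```python
from h import *
C={n:shot(n)[1] for n in ('scene','side')}
pads={'scene':[(253,257),(283,284),(315,313),(350,347)],'side':[(340,321),(350,285),(361,253),(370,225)]}
rims={'scene':[(322,207),(350,230),(386,255),(425,283)],'side':[(253,272),(273,242),(287,213),(299,186)]}
for n,c in C.items():
    print(n,'pads',[np.round(at(c,p,.01)[:2],3).tolist() for p in pads[n]]); print(' rims',[np.round(at(c,p,.056)[:2],3).tolist() for p in rims[n]])
print('post foot',at(C['scene'],(322,180),0),at(C['side'],(150,340),0))
def tri(a,b):
    d1,o1=ray(C['scene'],a);d2,o2=ray(C['side'],b)
    t=np.linalg.lstsq(np.c_[d1,-d2],o2-o1,rcond=None)[0];return (o1+d1*t[0]+o2+d2*t[1])/2, np.linalg.norm(o1+d1*t[0]-o2-d2*t[1])
print('beam',tri((330,140),(145,275)))
# plane of beam lower edge: intersect with scene line at various z, x fixed by foot
for x in (.66,.68,.7,.72,.74):
    for n,p in (('scene',(330,140)),('scene',(500,232)),('scene',(636,310)),('side',(145,275)),('side',(210,180)),('side',(275,105))):
        d,o=ray(C[n],p); print(x,n,p,np.round(o+d*(x-o[0])/d[0],3))
```

```text
scene pads [[0.486, 0.093], [0.484, 0.013], [0.482, -0.064], [0.477, -0.142]]
 rims [[0.618, 0.073], [0.611, -0.001], [0.611, -0.079], [0.609, -0.157]]
side pads [[0.485, 0.096], [0.484, 0.019], [0.48, -0.059], [0.478, -0.136]]
 rims [[0.616, 0.076], [0.607, 0.003], [0.605, -0.074], [0.605, -0.155]]
post foot [0.72421345 0.19044499 0.        ] [0.73266591 0.18476572 0.        ]
beam (array([0.72741824, 0.16812504, 0.10156523]), np.float64(0.008775977097106185))
0.66 scene (330, 140) [0.66  0.1   0.155]
0.66 scene (500, 232) [ 0.66  -0.22   0.162]
0.66 scene (636, 310) [ 0.66  -0.396  0.16 ]
0.66 side (145, 275) [0.66  0.28  0.216]
0.66 side (210, 180) [0.66  0.091 0.213]
0.66 side (275, 105) [ 0.66  -0.209  0.174]
0.68 scene (330, 140) [0.68  0.121 0.137]
0.68 scene (500, 232) [ 0.68  -0.211  0.145]
0.68 scene (636, 310) [ 0.68  -0.393  0.143]
0.68 side (145, 275) [0.68  0.248 0.184]
0.68 side (210, 180) [0.68  0.045 0.181]
0.68 side (275, 105) [ 0.68  -0.278  0.14 ]
0.7 scene (330, 140) [0.7   0.143 0.12 ]
0.7 scene (500, 232) [ 0.7   -0.201  0.128]
0.7 scene (636, 310) [ 0.7   -0.39   0.126]
0.7 side (145, 275) [0.7   0.216 0.153]
0.7 side (210, 180) [ 0.7   -0.002  0.149]
0.7 side (275, 105) [ 0.7   -0.347  0.105]
0.72 scene (330, 140) [0.72  0.164 0.102]
0.72 scene (500, 232) [ 0.72  -0.192  0.11 ]
0.72 scene (636, 310) [ 0.72  -0.387  0.108]
0.72 side (145, 275) [0.72  0.184 0.121]
0.72 side (210, 180) [ 0.72  -0.048  0.117]
0.72 side (275, 105) [ 0.72  -0.416  0.07 ]
0.74 scene (330, 140) [0.74  0.186 0.085]
0.74 scene (500, 232) [ 0.74  -0.182  0.093]
0.74 scene (636, 310) [ 0.74  -0.384  0.091]
0.74 side (145, 275) [0.74  0.152 0.09 ]
0.74 side (210, 180) [ 0.74  -0.094  0.085]
0.74 side (275, 105) [ 0.74  -0.484  0.035]
```

Candidates for blue are the cup on the blue tile at scene (321,216) and the pink cup at (272,197), which is excluded. The other colours each have one candidate: yellow (350,240), green (385,265), red (424,292). The beam's front is at about x=0.71, so I'll grip along the row and turn the tool so the camera faces the robot. First I'll go to a viewing pose.

```bash
A='x'
python3 -m handwheel '[{"grip":-1,"travel":[0.92,0.99,0],"spin":0},{"grip":-1,"travel":[0.92,0.99,0],"spin":0},{"grip":-1,"travel":[0.92,0.99,0],"spin":0},{"grip":-1,"travel":[0.92,0.99,0],"spin":0},{"grip":-1,"travel":[0.92,0.99,0],"spin":0},{"grip":-1,"travel":[0.92,0.99,0],"spin":0},{"grip":-1,"travel":[0.92,0.99,0],"spin":0},{"grip":-1,"travel":[0.92,0.99,0],"spin":0}]'
python3 -m handwheel '[{"grip":-1,"travel":[0.92,0.99,0],"spin":0},{"grip":-1,"travel":[0.92,0.99,0],"spin":0},{"grip":-1,"travel":[0.92,0.99,0],"spin":0},{"grip":-1,"travel":[0.92,0.99,0],"spin":0},{"grip":-1,"travel":[0.92,0.99,0],"spin":0},{"grip":-1,"travel":[0.92,0.99,0],"spin":0},{"grip":-1,"travel":[0.92,0.99,0],"spin":0},{"grip":-1,"travel":[0.92,0.99,0],"spin":0}]'
python3 -m handwheel '[{"grip":-1,"travel":[0.92,0.99,0],"spin":0},{"grip":-1,"travel":[0.92,0.99,0],"spin":0},{"grip":-1,"travel":[0.92,0.99,0],"spin":0},{"grip":-1,"travel":[0.92,0.99,0],"spin":0},{"grip":-1,"travel":[0.92,0.99,0],"spin":0},{"grip":-1,"travel":[0.92,0.99,0],"spin":0},{"grip":-1,"travel":[0,0,0],"spin":1},{"grip":-1,"travel":[0,0,0],"spin":1}]'
```

```text
time_s: 2.25
tcp_pos: [0.321, 0.3972, 0.2348]
eef_rot: [-180.0, -0.0, -17.7]
contact_force: [-0.5, -0.1, 0.7]
gripper_width: 0.0876
gripper_force: 0.0
time_s: 3.25
tcp_pos: [0.4359, 0.1525, 0.2349]
eef_rot: [-180.0, -0.0, -17.7]
contact_force: [0.2, 0.3, -0.4]
gripper_width: 0.0876
gripper_force: 0.0
time_s: 4.25
tcp_pos: [0.5218, -0.0306, 0.2345]
eef_rot: [180.0, 0.0, -28.0]
contact_force: [0.1, 0.3, -0.8]
gripper_width: 0.0873
gripper_force: 0.0
```

```bash
python3 -m handwheel '[{"grip":-0.25,"travel":[0,0,0],"spin":1},{"grip":-0.25,"travel":[0,0,0],"spin":1},{"grip":-0.25,"travel":[0,0,0],"spin":1},{"grip":-0.25,"travel":[0,0,0],"spin":1},{"grip":-0.25,"travel":[0,0,0],"spin":1},{"grip":-0.25,"travel":[0,0,0],"spin":1},{"grip":-0.25,"travel":[0,0,0],"spin":1},{"grip":-0.25,"travel":[0,0,0],"spin":1}]' | sed -n '2,5p'
python3 -m handwheel '[{"grip":-0.25,"travel":[0,0,0],"spin":1},{"grip":-0.25,"travel":[0,0,0],"spin":1},{"grip":-0.25,"travel":[0,0,0],"spin":1},{"grip":-0.25,"travel":[0,0,0],"spin":1},{"grip":-0.25,"travel":[0,0,0],"spin":1},{"grip":-0.25,"travel":[0,0,0],"spin":1},{"grip":-0.25,"travel":[0,0,0],"spin":1},{"grip":-0.25,"travel":[0,0,0],"spin":1}]' | sed -n '2,5p'
python3 -m handwheel '[{"grip":-0.25,"travel":[0,0,0],"spin":1},{"grip":-0.25,"travel":[0,0,0],"spin":1},{"grip":-0.25,"travel":[0,0,0],"spin":1},{"grip":-0.25,"travel":[0,0,0],"spin":1},{"grip":-0.25,"travel":[0,0,0],"spin":1},{"grip":-0.25,"travel":[0,0,0],"spin":1},{"grip":-0.25,"travel":[0,0,0],"spin":1},{"grip":-0.25,"travel":[0,0,0],"spin":1}]' | sed -n '2,5p'
python3 -m handwheel '[{"grip":-0.25,"travel":[0,0,0],"spin":1},{"grip":-0.25,"travel":[0,0,0],"spin":1},{"grip":-0.25,"travel":[0,0,0],"spin":1},{"grip":-0.25,"travel":[0,0,0],"spin":1},{"grip":-0.25,"travel":[0,0,0],"spin":1},{"grip":-0.25,"travel":[0,0,0],"spin":1},{"grip":-0.25,"travel":[0,0,0],"spin":0.4},{"grip":-0.25,"travel":[0,0,0],"spin":0}]'
python3 - <<'E'
from h import *
im,c=shot('wrist','w1'); print(c['fx'],c['fy'],c['cx'],c['cy'],np.round(c['W'],3).tolist())
E
```

```text
tcp_pos: [0.5217, -0.03, 0.2347]
eef_rot: [-180.0, -0.0, -67.9]
contact_force: [1.1, -0.0, -0.7]
gripper_width: 0.0548
tcp_pos: [0.5217, -0.03, 0.2347]
eef_rot: [-180.0, 0.0, -107.9]
contact_force: [0.3, -0.3, 0.3]
gripper_width: 0.0548
tcp_pos: [0.5217, -0.03, 0.2347]
eef_rot: [-180.0, 0.0, -147.9]
contact_force: [0.3, 0.2, -0.1]
gripper_width: 0.0547
time_s: 8.25
tcp_pos: [0.5217, -0.03, 0.2346]
eef_rot: [180.0, 0.0, -179.7]
contact_force: [0.6, 0.0, 0.4]
gripper_width: 0.0548
gripper_force: 0.0
332.7757601151953 332.7757601151953 315.5331700741343 238.5113357135087 [[-0.006, 0.951, 0.308, 0.436], [1.0, 0.006, 0.002, -0.032], [-0.0, 0.308, -0.951, 0.385], [0.0, 0.0, 0.0, 1.0]]
```

View pics/w1.png

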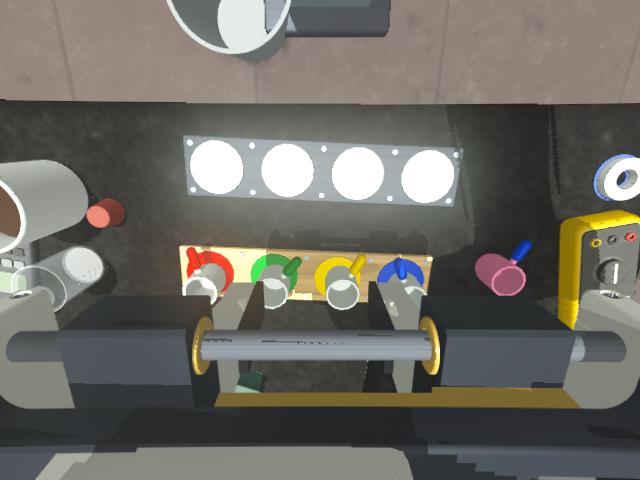

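The wrist view shows pads at (217,167), (287,170), (357,173), (428,176). The cups, left to right in the image, are red (200,285), green (273,290), yellow (342,290) and blue (402,285). The pink one at (500,273) is excluded. One close crop of the cups will check the choice and the handles.

Run:
```python
import cv2
im=cv2.imread('pics/w1.png'); cv2.imwrite('pics/w1c.png',cv2.resize(im[240:312,175:441],None,fx=3,fy=3,interpolation=cv2.INTER_CUBIC))
g=cv2.threshold(im.min(2)[:210],225,255,0)[1]
n,l,s,ce=cv2.connectedComponentsWithStats(g)
from h import *
c=viewer.calibration('wrist'); c=dict(c); c['W']=pose()@np.array(c['T_tool_cam'])
for i in range(1,n):
    if 1000<s[i][4]<5000: print(s[i],ce[i],np.round(at(c,ce[i],.01),4))
```

```text
[ 167    0  123   53 2527] [239.12781955  24.21567076] [ 0.3394 -0.1068  0.01  ]
[ 190  140   53   54 2220] [216.31891892 166.61756757] [ 0.4751 -0.1412  0.01  ]
[ 261  144   53   53 2163] [287.03051318 169.95607952] [ 0.4781 -0.0633  0.01  ]
[ 332  147   52   53 2153] [357.31908964 173.1314445 ] [0.481  0.0147 0.01  ]
[ 401  150   53   53 2162] [427.26225717 176.15124884] [0.484  0.0926 0.01  ]
```

View pics/w1c.png

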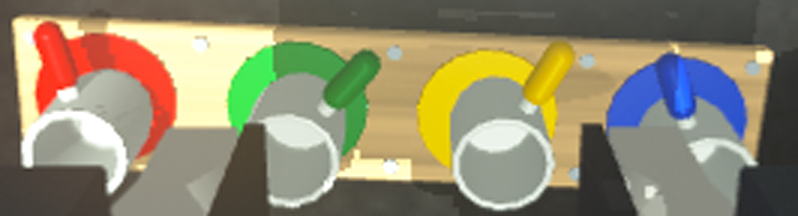

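The crop shows four cups, each on its own colour tile, all with a handle of the same colour. The handles are splayed: red toward image left, green and yellow toward image right, blue nearly straight.

Run:
```python
from h import *
c=dict(viewer.calibration('wrist')); c['W']=pose()@np.array(c['T_tool_cam'])
f=lambda p,z: at(c,(175+p[0]/3,240+p[1]/3),z)[:2]
H=dict(red=((68,95),(45,32),(75,150)),green=((325,108),(370,62),(297,162)),yellow=((530,103),(563,52),(503,163)),blue=((687,120),(672,65),None))
cs=dict(red=(.607,-.156),green=(.608,-.0765),yellow=(.609,.001),blue=(.617,.0745))
for n,(a,b,r) in H.items():
    A,B=f(a,.042),f(b,.042); d=B-A
    rim=f(r,.056) if r else np.array(cs[n])
    ang=np.degrees(np.arctan2(-d[1],-d[0])); e=rim-B
    print(n,'rim',np.round(rim,4),'frame yaw by handle',round(ang,1),'by rim-tip',np.round(np.degrees(np.arctan2(e[1],e[0])),1),'|rim-tip|',np.round(np.linalg.norm(e),4))
```

```text
red rim [ 0.6026 -0.1567] frame yaw by handle 13.1 by rim-tip 15.9 |rim-tip| 0.042
green rim [ 0.6071 -0.0764] frame yaw by handle -42.4 by rim-tip -37.8 |rim-tip| 0.0428
yellow rim [ 0.607  -0.0011] frame yaw by handle -28.9 by rim-tip -29.9 |rim-tip| 0.044
blue rim [0.617  0.0745] frame yaw by handle 18.6 by rim-tip 17.1 |rim-tip| 0.0454
```

```bash
python3 -m handwheel '[{"grip":-0.25,"travel":[-0.68,-0.37,0.92],"spin":0},{"grip":-0.25,"travel":[-0.68,-0.37,0.92],"spin":0},{"grip":-0.25,"travel":[-0.68,-0.37,0.92],"spin":0},{"grip":-0.25,"travel":[-0.68,-0.37,0.92],"spin":0},{"grip":-0.25,"travel":[-0.68,-0.37,0.92],"spin":0},{"grip":-0.25,"travel":[0,0,0],"spin":1},{"grip":-0.25,"travel":[0,0,0],"spin":1},{"grip":-0.25,"travel":[0,0,0],"spin":1}]' |sed -n 2,3p
python3 -m handwheel '[{"grip":-0.25,"travel":[0,0,0],"spin":1},{"grip":-0.25,"travel":[0,0,0],"spin":1},{"grip":-0.25,"travel":[0,0,0],"spin":0}]'
python3 - <<'E'
from h import *
im,c=shot('wrist','g1')
for p in ((.607,-.0765,.056),(.604,-.157,.056),(.608,.0005,.056)): print(proj(c,p))
E
```

```text
tcp_pos: [0.6069, -0.076, 0.1193]
eef_rot: [-180.0, -0.0, 165.2]
time_s: 9.68
tcp_pos: [0.6069, -0.0759, 0.1195]
eef_rot: [-180.0, -0.0, 155.3]
contact_force: [0.5, 0.8, 0.5]
gripper_width: 0.0545
gripper_force: 0.0
[317.39475528 260.31778559]
[213.321587   300.42856973]
[424.42371162 216.32339946]
```

View pics/g1.png

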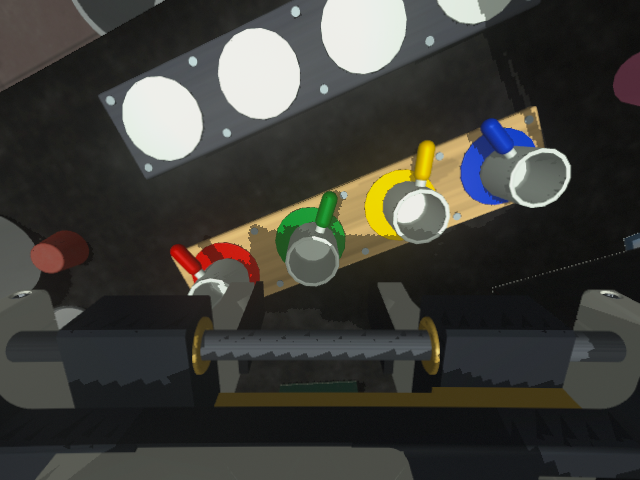

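All the cups show clearly. Rims are green (312,260), yellow (420,215) and blue (540,177). I'll refine the positions and handle angles.

Run:
```python
from h import *
c=dict(viewer.calibration('wrist')); c['W']=pose()@np.array(c['T_tool_cam'])
H=dict(red=((196,270),(176,249),(212,302)),green=((320,222),(329,196),(312.5,260)),yellow=((424,178),(427,144),(420,215)),blue=((508,153),(488,123),(540,177.5)))
for n,(a,b,r) in H.items():
    A,B=at(c,a,.042)[:2],at(c,b,.042)[:2]; d=B-A; rim=at(c,r,.056)[:2]; e=rim-B
    print(n,np.round(rim,4),round(np.degrees(np.arctan2(-d[1],-d[0])),1),round(np.degrees(np.arctan2(e[1],e[0])),1),np.round(np.linalg.norm(e),4))
for p in ((163,117),(259,73.5),(363.5,29)): print(np.round(at(c,p,.01),4))
```

```text
red [ 0.6048 -0.1585] 12.8 12.6 0.0443
green [ 0.6054 -0.0795] -42.8 -39.8 0.0434
yellow [ 0.6058 -0.0019] -23.7 -30.1 0.0445
blue [0.6141 0.0744] 16.2 18.7 0.0451
[ 0.4749 -0.1397  0.01  ]
[ 0.4783 -0.0628  0.01  ]
[0.4837 0.014  0.01  ]
```

```bash
python3 -m handwheel '[{"grip":-0.25,"travel":[0,-0.09,0.92],"spin":0},{"grip":-0.25,"travel":[0,0,0.92],"spin":0},{"grip":-0.25,"travel":[0,0,0.92],"spin":0},{"grip":-0.25,"travel":[0,0,0.92],"spin":0},{"grip":-0.25,"travel":[0,0,0],"spin":0}]' 20
python3 -m handwheel '[{"grip":0.6,"travel":[0,0,0],"spin":0},{"grip":0.6,"travel":[0,0,0],"spin":0},{"grip":0.6,"travel":[0,0,0],"spin":0},{"grip":0.6,"travel":[0,0,0],"spin":0},{"grip":0.6,"travel":[0,0,-0.3],"spin":0},{"grip":0.6,"travel":[0,0,-0.9],"spin":0},{"grip":0.6,"travel":[0,0,-0.9],"spin":0},{"grip":0.6,"travel":[0,0,-0.9],"spin":0}]' 20
```

```text
time_s: 10.35
tcp_pos: [0.6046, -0.0781, 0.0259]
eef_rot: [-179.9, -0.2, 155.3]
contact_force: [0.5, 0.2, 0.3]
gripper_width: 0.055
gripper_force: 0.0
time_s: 11.35
tcp_pos: [0.6056, -0.0779, 0.1034]
eef_rot: [-180.0, -0.0, 155.2]
contact_force: [-0.1, 0.7, -0.7]
gripper_width: 0.0374
gripper_force: 20.0
```

```bash
python3 -m handwheel '[{"grip":0.6,"travel":[0.86,0.19,0],"spin":0},{"grip":0.6,"travel":[0.86,0.19,0],"spin":0},{"grip":0.6,"travel":[0.86,0.19,0],"spin":0},{"grip":0.6,"travel":[0.86,0.19,0],"spin":0},{"grip":0.6,"travel":[0.86,0.19,0],"spin":0},{"grip":0.6,"travel":[0.86,0.19,0],"spin":0},{"grip":0.6,"travel":[0.86,0.19,0],"spin":0},{"grip":0.6,"travel":[0,0,0],"spin":-0.5}]' | sed -n 2,3p
python3 -m handwheel '[{"grip":0.6,"travel":[0,0,0],"spin":-0.9},{"grip":0.6,"travel":[0,0,0],"spin":-0.9},{"grip":0.6,"travel":[0,0,0],"spin":-0.9},{"grip":0.6,"travel":[0,0,0],"spin":-0.9},{"grip":0.6,"travel":[0,0,0],"spin":-0.9},{"grip":0.6,"travel":[0,0,0],"spin":-0.9},{"grip":0.6,"travel":[0,0,0],"spin":-0.9},{"grip":0.6,"travel":[0,0,0],"spin":-0.75}]'
python3 - <<'E'
from h import *
im,c=shot('wrist','g2')
for p in ((.482,.015,.01),(.482,.015,.133)): print(proj(c,p))
E
```

```text
tcp_pos: [0.4819, 0.0158, 0.1029]
eef_rot: [180.0, -0.0, 157.9]
time_s: 13.35
tcp_pos: [0.483, 0.0153, 0.1028]
eef_rot: [180.0, -0.0, -166.9]
contact_force: [0.3, 0.3, -0.0]
gripper_width: 0.0377
gripper_force: 20.0
[316.83365487 245.94804282]
[317.87201377 342.43643421]
```

View pics/g2.png

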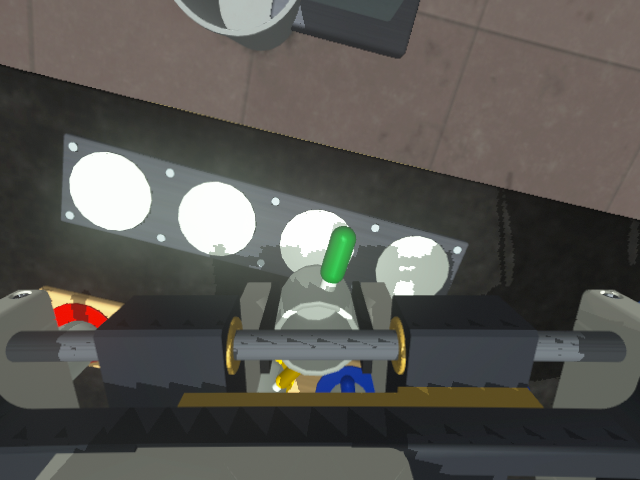

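The handle is square to the row, and the pad is where predicted. Lower, release and lift.

```bash
python3 -m handwheel '[{"grip":0.6,"travel":[0,0,0.9],"spin":0},{"grip":0.6,"travel":[0,0,0.9],"spin":0},{"grip":0.6,"travel":[0,0,0.7],"spin":0},{"grip":0.6,"travel":[0,0,0.4],"spin":0},{"grip":0.6,"travel":[0,0,0.12],"spin":0},{"grip":0.6,"travel":[0,0,0],"spin":0}]'
python3 -m handwheel '[{"grip":-0.25,"travel":[0,0,0],"spin":0},{"grip":-0.25,"travel":[0,0,0],"spin":0},{"grip":-0.25,"travel":[0,0,0],"spin":0},{"grip":-0.25,"travel":[0,0,0],"spin":0},{"grip":-0.25,"travel":[0,0,-0.4],"spin":0},{"grip":-0.25,"travel":[0,0,-0.9],"spin":0},{"grip":-0.25,"travel":[0,0,-0.9],"spin":0},{"grip":-0.25,"travel":[0,0,-0.8],"spin":0}]' 20
```

```text
time_s: 14.15
tcp_pos: [0.4832, 0.0149, 0.028]
eef_rot: [-180.0, -0.0, -167.0]
contact_force: [-2.7, -2.7, 7.9]
gripper_width: 0.0376
gripper_force: 20.0
time_s: 15.15
tcp_pos: [0.4834, 0.0154, 0.1036]
eef_rot: [180.0, 0.0, -167.0]
contact_force: [-0.0, -0.2, -0.5]
gripper_width: 0.0547
gripper_force: 0.0
```

```bash
python3 -m handwheel '[{"grip":-0.25,"travel":[-0.93,-0.35,0],"spin":0},{"grip":-0.25,"travel":[-0.93,-0.35,0],"spin":0},{"grip":-0.25,"travel":[-0.93,-0.35,0],"spin":0},{"grip":-0.25,"travel":[-0.93,-0.35,0],"spin":0},{"grip":-0.25,"travel":[-0.93,-0.35,0],"spin":0},{"grip":-0.25,"travel":[0,0,0],"spin":1},{"grip":-0.25,"travel":[0,0,0],"spin":1},{"grip":-0.25,"travel":[0,0,0],"spin":1}]' | sed -n 2,3p
python3 -m handwheel '[{"grip":-0.25,"travel":[0,0,0],"spin":1},{"grip":-0.25,"travel":[0,0,0],"spin":1},{"grip":-0.25,"travel":[0,0,0],"spin":1},{"grip":-0.25,"travel":[0,0,0],"spin":1},{"grip":-0.25,"travel":[0,0,0],"spin":1},{"grip":-0.25,"travel":[0,0,0],"spin":0}]'
python3 - <<'E'
from h import *
im,c=shot('wrist','y1')
for p in ((.607,-.001,.056),(.605,-.158,.056),(.483,.015,.056)): print(proj(c,p))
E
```

```text
tcp_pos: [0.6063, -0.0013, 0.1026]
eef_rot: [-180.0, 0.0, 177.8]
time_s: 16.9
tcp_pos: [0.6064, -0.0012, 0.1026]
eef_rot: [180.0, 0.0, 153.0]
contact_force: [0.4, -0.1, 0.8]
gripper_width: 0.0548
gripper_force: 0.0
[319.04661089 270.19935791]
[116.91609334 362.00209069]
[240.50929134  64.75372249]
```

View pics/y1.png

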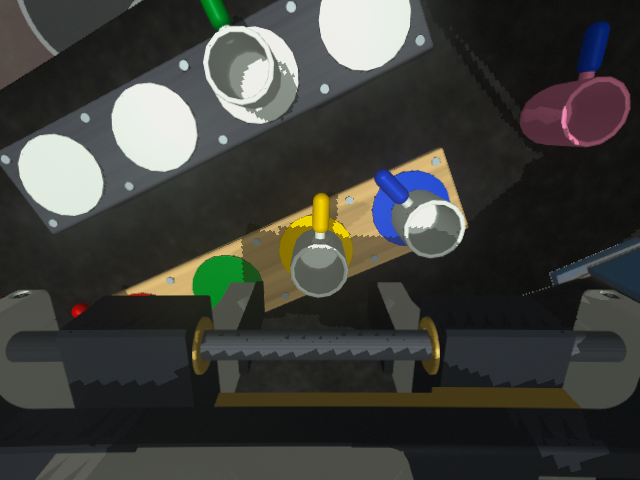

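Green is in place, with its rim at (239,65) where predicted. The yellow rim at (319,269) matches its prediction too. Pick yellow.

```bash
python3 -m handwheel '[{"grip":-0.25,"travel":[0,0,0.9],"spin":0},{"grip":-0.25,"travel":[0,0,0.9],"spin":0},{"grip":-0.25,"travel":[0,0,0.9],"spin":0},{"grip":-0.25,"travel":[0,0,0.32],"spin":0},{"grip":0.6,"travel":[0,0,0],"spin":0},{"grip":0.6,"travel":[0,0,0],"spin":0},{"grip":0.6,"travel":[0,0,0],"spin":0},{"grip":0.6,"travel":[0,0,0],"spin":0}]' 20 
python3 -m handwheel '[{"grip":0.6,"travel":[0,0,-0.4],"spin":0},{"grip":0.6,"travel":[0,0,-0.9],"spin":0},{"grip":0.6,"travel":[0,0,-0.9],"spin":0},{"grip":0.6,"travel":[0,0,-0.8],"spin":0}]'
python3 -m handwheel '[{"grip":0.6,"travel":[0.68,-0.9,0],"spin":0},{"grip":0.6,"travel":[0.68,-0.9,0],"spin":0},{"grip":0.6,"travel":[0.68,-0.9,0],"spin":0},{"grip":0.6,"travel":[0.68,-0.9,0],"spin":0},{"grip":0.6,"travel":[0.68,-0.9,0],"spin":0},{"grip":0.6,"travel":[0,0,0],"spin":-0.86},{"grip":0.6,"travel":[0,0,0],"spin":-0.86},{"grip":0.6,"travel":[0,0,0],"spin":-0.86}]' | sed -n 2,3p
python3 -m handwheel '[{"grip":0.6,"travel":[0,0,0],"spin":-0.86},{"grip":0.6,"travel":[0,0,0],"spin":-0.86},{"grip":0.6,"travel":[0,0,0],"spin":-0.86},{"grip":0.6,"travel":[0,0,0],"spin":0}]'
```

```text
time_s: 17.95
tcp_pos: [0.6071, -0.001, 0.0275]
eef_rot: [179.9, 0.1, 153.0]
contact_force: [-0.2, 0.7, 2.9]
gripper_width: 0.0359
gripper_force: 20.0
time_s: 18.45
tcp_pos: [0.6062, -0.0013, 0.1029]
eef_rot: [180.0, 0.0, 153.0]
contact_force: [-0.2, -1.3, -1.6]
gripper_width: 0.0358
gripper_force: 20.0
tcp_pos: [0.4793, -0.0629, 0.1022]
eef_rot: [180.0, 0.0, 166.0]
time_s: 19.95
tcp_pos: [0.4794, -0.0629, 0.102]
eef_rot: [180.0, 0.0, 178.8]
contact_force: [0.5, 0.5, -0.5]
gripper_width: 0.0363
gripper_force: 20.0
```

```bash
python3 -m handwheel '[{"grip":0.6,"travel":[0,0,0.9],"spin":0},{"grip":0.6,"travel":[0,0,0.9],"spin":0},{"grip":0.6,"travel":[0,0,0.7],"spin":0},{"grip":0.6,"travel":[0,0,0.35],"spin":0},{"grip":0.6,"travel":[0,0,0.12],"spin":0},{"grip":0.6,"travel":[0,0,0],"spin":0}]'
python3 -m handwheel '[{"grip":-0.25,"travel":[0,0,0],"spin":0},{"grip":-0.25,"travel":[0,0,0],"spin":0},{"grip":-0.25,"travel":[0,0,0],"spin":0},{"grip":-0.25,"travel":[0,0,0],"spin":0},{"grip":-0.25,"travel":[0,0,-0.4],"spin":0},{"grip":-0.25,"travel":[0,0,-0.9],"spin":0},{"grip":-0.25,"travel":[0,0,-0.9],"spin":0},{"grip":-0.25,"travel":[0,0,-0.8],"spin":0}]' 20
```

```text
time_s: 20.7
tcp_pos: [0.48, -0.0627, 0.0278]
eef_rot: [180.0, 0.0, 178.8]
contact_force: [-0.4, 0.4, -1.9]
gripper_width: 0.0357
gripper_force: 20.0
time_s: 21.7
tcp_pos: [0.4797, -0.0628, 0.1039]
eef_rot: [180.0, 0.1, 178.8]
contact_force: [0.2, 0.7, -0.1]
gripper_width: 0.0549
gripper_force: 0.0
```

```bash
python3 -m handwheel '[{"grip":-0.25,"travel":[-0.845,-0.617,0],"spin":0},{"grip":-0.25,"travel":[-0.845,-0.617,0],"spin":0},{"grip":-0.25,"travel":[-0.845,-0.617,0],"spin":0},{"grip":-0.25,"travel":[-0.845,-0.617,0],"spin":0},{"grip":-0.25,"travel":[-0.845,-0.617,0],"spin":0},{"grip":-0.25,"travel":[-0.845,-0.617,0],"spin":0}]' | sed -n 2,3p
python3 -m handwheel '[{"grip":-0.25,"travel":[0,0,0],"spin":-0.95},{"grip":-0.25,"travel":[0,0,0],"spin":-0.95},{"grip":-0.25,"travel":[0,0,0],"spin":-0.95},{"grip":-0.25,"travel":[0,0,0],"spin":0}]'
python3 - <<'E'
from h import *
im,c=shot('wrist','r1')
for p in ((.605,-.158,.056),(.48,-.0627,.056)): print(proj(c,p))
E
```

```text
tcp_pos: [0.605, -0.1586, 0.103]
eef_rot: [-180.0, 0.0, 178.8]
time_s: 22.95
tcp_pos: [0.6043, -0.1581, 0.1029]
eef_rot: [-180.0, 0.0, -167.0]
contact_force: [0.7, 0.3, 0.2]
gripper_width: 0.0547
gripper_force: 0.0
[316.99472929 271.89190986]
[540.42400531 102.35836507]
```

View pics/r1.png

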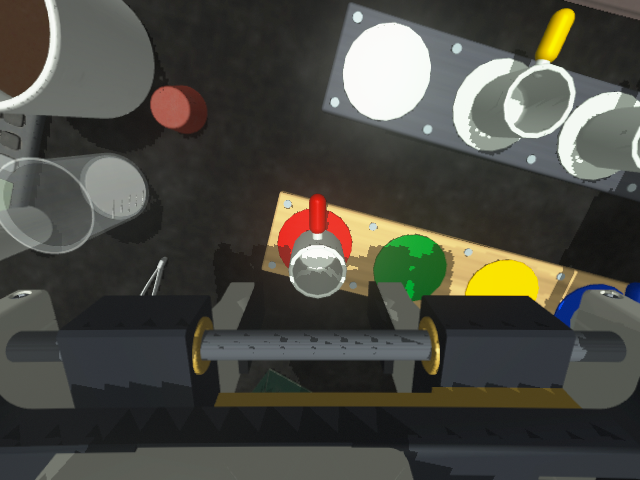

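Red is aligned (rim at 318,270), and the handle points along tool -x.

```bash
python3 -m handwheel '[{"grip":-0.25,"travel":[0,0,0.9],"spin":0},{"grip":-0.25,"travel":[0,0,0.9],"spin":0},{"grip":-0.25,"travel":[0,0,0.9],"spin":0},{"grip":-0.25,"travel":[0,0,0.32],"spin":0},{"grip":0.6,"travel":[0,0,0],"spin":0},{"grip":0.6,"travel":[0,0,0],"spin":0},{"grip":0.6,"travel":[0,0,0],"spin":0},{"grip":0.6,"travel":[0,0,0],"spin":0}]' 20 
python3 -m handwheel '[{"grip":0.6,"travel":[0,0,-0.4],"spin":0},{"grip":0.6,"travel":[0,0,-0.9],"spin":0},{"grip":0.6,"travel":[0,0,-0.9],"spin":0},{"grip":0.6,"travel":[0,0,-0.8],"spin":0},{"grip":0.6,"travel":[0.2,0.905,0],"spin":0},{"grip":0.6,"travel":[0.2,0.905,0],"spin":0},{"grip":0.6,"travel":[0.2,0.905,0],"spin":0},{"grip":0.6,"travel":[0.2,0.905,0],"spin":0}]'
python3 -m handwheel '[{"grip":0.6,"travel":[0.2,0.905,0],"spin":0},{"grip":0.6,"travel":[0.2,0.905,0],"spin":0},{"grip":0.6,"travel":[0.2,0.905,0],"spin":0},{"grip":0.6,"travel":[0.2,0.905,0],"spin":0},{"grip":0.6,"travel":[0.2,0.905,0],"spin":0},{"grip":0.6,"travel":[0.2,0.905,0],"spin":0},{"grip":0.6,"travel":[0.2,0.905,0],"spin":0},{"grip":0.6,"travel":[0.2,0.905,0],"spin":0}]' | sed -n 2,3p
python3 -m handwheel '[{"grip":0.6,"travel":[0,0,0],"spin":0.76},{"grip":0.6,"travel":[0,0,0],"spin":0.76},{"grip":0.6,"travel":[0,0,0],"spin":0.76},{"grip":0.6,"travel":[0,0,0],"spin":0.76},{"grip":0.6,"travel":[0,0,0],"spin":0}]'
python3 - <<'E'
from h import *
im,c=shot('wrist','r2')
E
```

```text
time_s: 24.0
tcp_pos: [0.605, -0.158, 0.0278]
eef_rot: [-180.0, 0.1, -166.9]
contact_force: [-0.8, 1.0, 3.3]
gripper_width: 0.0358
gripper_force: 20.0
time_s: 25.0
tcp_pos: [0.563, -0.0732, 0.1014]
eef_rot: [180.0, -0.1, -167.0]
contact_force: [0.4, 0.1, -1.2]
gripper_width: 0.0357
gripper_force: 20.0
tcp_pos: [0.483, 0.0937, 0.1015]
eef_rot: [-180.0, -0.1, -166.9]
time_s: 26.62
tcp_pos: [0.4836, 0.093, 0.1016]
eef_rot: [-180.0, -0.0, 177.9]
contact_force: [0.4, -0.1, -1.2]
gripper_width: 0.0359
gripper_force: 20.0
```

View pics/r2.png

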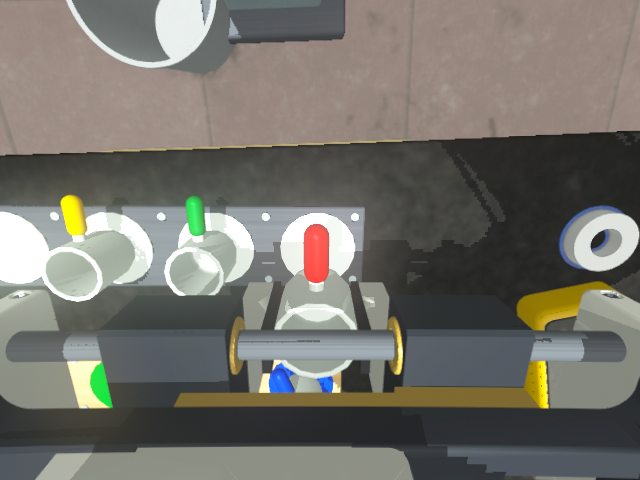

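```bash
python3 -m handwheel '[{"grip":0.6,"travel":[0,0,0.9],"spin":0},{"grip":0.6,"travel":[0,0,0.9],"spin":0},{"grip":0.6,"travel":[0,0,0.7],"spin":0},{"grip":0.6,"travel":[0,0,0.35],"spin":0},{"grip":0.6,"travel":[0,0,0.1],"spin":0},{"grip":0.6,"travel":[0,0,0],"spin":0}]'
python3 -m handwheel '[{"grip":-0.25,"travel":[0,0,0],"spin":0},{"grip":-0.25,"travel":[0,0,0],"spin":0},{"grip":-0.25,"travel":[0,0,0],"spin":0},{"grip":-0.25,"travel":[0,0,0],"spin":0},{"grip":-0.25,"travel":[0,0,-0.4],"spin":0},{"grip":-0.25,"travel":[0,0,-0.9],"spin":0},{"grip":-0.25,"travel":[0,0,-0.9],"spin":0},{"grip":-0.25,"travel":[0,0,-0.8],"spin":0}]' 20
python3 -m handwheel '[{"grip":-0.25,"travel":[-0.86,-0.09,0],"spin":0},{"grip":-0.25,"travel":[-0.86,-0.09,0],"spin":0},{"grip":-0.25,"travel":[-0.86,-0.09,0],"spin":0},{"grip":-0.25,"travel":[-0.86,-0.09,0],"spin":0},{"grip":-0.25,"travel":[-0.86,-0.09,0],"spin":0},{"grip":-0.25,"travel":[-0.86,-0.09,0],"spin":0}]' | sed -n 2,3p
python3 -m handwheel '[{"grip":-0.25,"travel":[0,0,0],"spin":-0.9},{"grip":-0.25,"travel":[0,0,0],"spin":-0.9},{"grip":-0.25,"travel":[0,0,0],"spin":-0.9},{"grip":-0.25,"travel":[0,0,0],"spin":-0.9},{"grip":-0.25,"travel":[0,0,0],"spin":0}]'
python3 - <<'E'
from h import *
im,c=shot('wrist','b1')
for p in ((.612,.075,.056),(.4835,.093,.056)): print(proj(c,p))
E
```

```text
time_s: 27.42
tcp_pos: [0.4848, 0.0931, 0.0284]
eef_rot: [180.0, 0.0, 177.9]
contact_force: [0.2, -0.6, -0.8]
gripper_width: 0.0358
gripper_force: 20.0
time_s: 28.42
tcp_pos: [0.4847, 0.093, 0.1046]
eef_rot: [180.0, 0.0, 177.9]
contact_force: [0.7, -0.0, -0.8]
gripper_width: 0.0547
gripper_force: 0.0
tcp_pos: [0.6137, 0.0744, 0.1038]
eef_rot: [180.0, 0.0, 177.9]
time_s: 29.8
tcp_pos: [0.613, 0.0746, 0.1037]
eef_rot: [180.0, 0.0, -164.2]
contact_force: [1.0, 0.7, 0.3]
gripper_width: 0.0545
gripper_force: 0.0
[318.08718231 269.26151452]
[417.72646863  62.63097365]
```

View pics/b1.png

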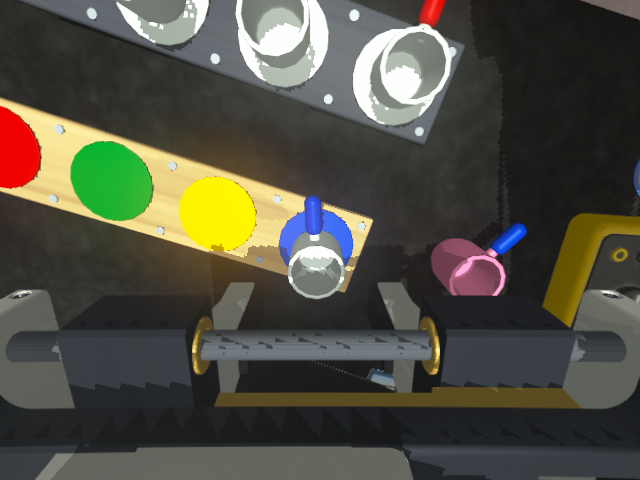

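The blue-handled white cup on the blue tile (rim at 316,270) is lined up. The pink cup at (477,278) is clear. Red is placed.

```bash
python3 -m handwheel '[{"grip":-0.25,"travel":[0,0,0.9],"spin":0},{"grip":-0.25,"travel":[0,0,0.9],"spin":0},{"grip":-0.25,"travel":[0,0,0.9],"spin":0},{"grip":-0.25,"travel":[0,0,0.35],"spin":0},{"grip":0.6,"travel":[0,0,0],"spin":0},{"grip":0.6,"travel":[0,0,0],"spin":0},{"grip":0.6,"travel":[0,0,0],"spin":0},{"grip":0.6,"travel":[0,0,0],"spin":0}]' 20 
python3 -m handwheel '[{"grip":0.6,"travel":[0,0,-0.4],"spin":0},{"grip":0.6,"travel":[0,0,-0.9],"spin":0},{"grip":0.6,"travel":[0,0,-0.9],"spin":0},{"grip":0.6,"travel":[0,0,-0.8],"spin":0},{"grip":0.6,"travel":[0.848,-0.753,0],"spin":0},{"grip":0.6,"travel":[0.848,-0.753,0],"spin":0},{"grip":0.6,"travel":[0.848,-0.753,0],"spin":0},{"grip":0.6,"travel":[0.848,-0.753,0],"spin":0}]'
python3 -m handwheel '[{"grip":0.6,"travel":[0.848,-0.753,0],"spin":0},{"grip":0.6,"travel":[0.848,-0.753,0],"spin":0},{"grip":0.6,"travel":[0.848,-0.753,0],"spin":0},{"grip":0.6,"travel":[0.848,-0.753,0],"spin":0},{"grip":0.6,"travel":[0.848,-0.753,0],"spin":0}]' | sed -n 2,3p
python3 -m handwheel '[{"grip":0.6,"travel":[0,0,0],"spin":0.96},{"grip":0.6,"travel":[0,0,0],"spin":0.96},{"grip":0.6,"travel":[0,0,0],"spin":0.96},{"grip":0.6,"travel":[0,0,0],"spin":0.96},{"grip":0.6,"travel":[0,0,0],"spin":0}]'
```

```text
time_s: 30.85
tcp_pos: [0.6136, 0.0748, 0.0278]
eef_rot: [180.0, 0.1, -164.1]
contact_force: [-0.6, -0.2, 4.6]
gripper_width: 0.0361
gripper_force: 19.9
time_s: 31.85
tcp_pos: [0.5511, -0.0222, 0.1021]
eef_rot: [-180.0, 0.0, -164.1]
contact_force: [0.0, -0.5, -1.2]
gripper_width: 0.0361
gripper_force: 19.9
tcp_pos: [0.4745, -0.142, 0.1019]
eef_rot: [-180.0, 0.0, -164.2]
time_s: 33.1
tcp_pos: [0.4751, -0.1412, 0.1018]
eef_rot: [-180.0, -0.0, 176.7]
contact_force: [-0.6, 0.2, -1.3]
gripper_width: 0.0362
gripper_force: 19.9
```

Lower, release, lift, then back off and look.

```bash
python3 -m handwheel '[{"grip":0.6,"travel":[0,0,0.9],"spin":0},{"grip":0.6,"travel":[0,0,0.9],"spin":0},{"grip":0.6,"travel":[0,0,0.7],"spin":0},{"grip":0.6,"travel":[0,0,0.35],"spin":0},{"grip":0.6,"travel":[0,0,0.1],"spin":0},{"grip":0.6,"travel":[0,0,0],"spin":0}]'
python3 -m handwheel '[{"grip":-0.25,"travel":[0,0,0],"spin":0},{"grip":-0.25,"travel":[0,0,0],"spin":0},{"grip":-0.25,"travel":[0,0,0],"spin":0},{"grip":-0.25,"travel":[0,0,0],"spin":0},{"grip":-0.25,"travel":[0,0,-0.4],"spin":0},{"grip":-0.25,"travel":[0,0,-0.9],"spin":0},{"grip":-0.25,"travel":[0,0,-0.9],"spin":0},{"grip":-0.25,"travel":[0,0,-0.8],"spin":0}]' 20
python3 -m handwheel '[{"grip":-0.25,"travel":[0,0,-1],"spin":0},{"grip":-0.25,"travel":[0,0,-1],"spin":0},{"grip":-0.25,"travel":[-0.6,0.9,-1],"spin":0},{"grip":-0.25,"travel":[-0.8,0.9,-1],"spin":0},{"grip":-0.25,"travel":[-0.8,0.9,0],"spin":0},{"grip":-0.25,"travel":[-0.8,0.9,0],"spin":0},{"grip":-0.25,"travel":[0,0.8,0],"spin":0},{"grip":-0.25,"travel":[0,0,0],"spin":0}]'
python3 - <<'E'
from h import *
im,c=shot('wrist','f1')
E
```

```text
time_s: 33.85
tcp_pos: [0.476, -0.1406, 0.0285]
eef_rot: [-180.0, 0.0, 176.7]
contact_force: [0.6, -0.3, -0.7]
gripper_width: 0.0361
gripper_force: 19.9
time_s: 34.85
tcp_pos: [0.4758, -0.1405, 0.1046]
eef_rot: [180.0, 0.0, 176.7]
contact_force: [0.3, -0.6, -0.5]
gripper_width: 0.0546
gripper_force: 0.0
time_s: 35.85
tcp_pos: [0.5564, -0.0339, 0.2025]
eef_rot: [-180.0, -0.1, 176.7]
contact_force: [0.2, 0.3, 0.8]
gripper_width: 0.0546
gripper_force: 0.0
```

View pics/f1.png

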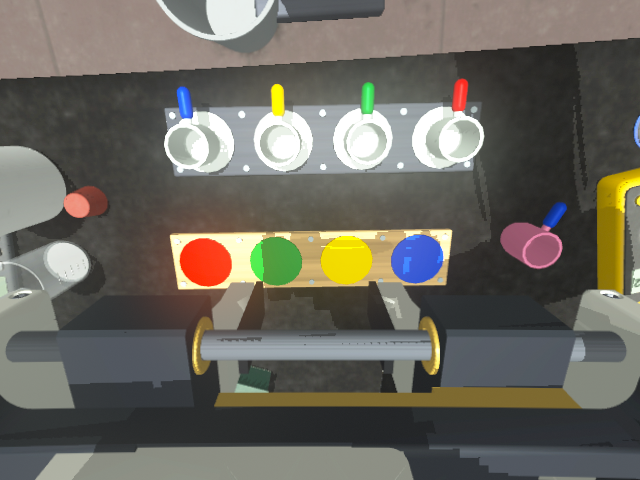

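All four stand upright in reverse order with handles forward. Now a numeric check.

Run:
```python
from h import *
c=dict(viewer.calibration('wrist')); c['W']=pose()@np.array(c['T_tool_cam'])
H=dict(blue=((186.5,147),(184,91),-.117),yellow=((283,143),(278,89),-.039),green=((366,141),(368,87),.039),red=((459.5,139),(461,84),.117))
ctr=np.array([.4803,-.0235]); a=np.radians(-2.2); X=np.array([np.cos(a),np.sin(a)]);Y=np.array([-np.sin(a),np.cos(a)])
for n,(r,t,y) in H.items():
    p=at(c,r,.056)[:2]; e=p-at(c,t,.042)[:2]; q=p-ctr-y*Y
    print(n,np.round(p,4),'err mm',np.round(1e3*np.array([q@X,q@Y]),1),'yaw err',round(np.degrees(np.arctan2(e@Y,e@X)),1))
```

```text
blue [ 0.4784 -0.1424] err mm [ 2.6 -1.9] yaw err 1.0
yellow [ 0.4795 -0.0596] err mm [0.6 2.9] yaw err 4.5
green [0.4819 0.0113] err mm [ 0.3 -4.1] yaw err -3.1
red [0.485  0.0905] err mm [ 0.3 -2.9] yaw err -2.1
```

All are well inside tolerance, so I'm handing in.

```bash
python3 -c "
from plant import close_job
print(close_job())"
```

```text
the job is handed in; nothing more can be done
None
```

I moved all four crucibles to the steel rack in reverse order and handed the job in. In the last check they stood within about 4 mm of their pad centres with handles within 5° of square, and the arm had let go; the hand-in returned no verdict.

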